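# Load two sample carriers into a sprung rail

### The arm

A 6-joint arm with a two-finger parallel gripper is mounted at the origin on a cart in front of the work surface, level with it; the furniture and walls round the work are solid. World frame = base frame: x ahead of the robot, y to its left, z up, the work surface at z = 0. Lengths are in m, angles in rad, forces in N, time in s.
With the tool pointing down it reaches from about 0.35 to 0.85 m from the base axis. Payload 8.1 kg.
Tool frame: the origin (TCP) lies between the finger pads; the fingertips stand 11 mm ahead of it and the grasp point (between the pads) lies 8 mm behind it; y points along the fingers, x is the direction in which the jaws open and shut, and the axes are right-handed (so a half turn about y gives the same grasp; the last joint's range is limited). The gripper opens to 93 mm and grips with 3 to 60 N. Pads are 15 mm wide; open, the fingers measure 128 mm over their backs; the gripper's body (75 mm by 188 mm) begins 65 mm behind the grasp point.
Start: joints at [1.245, 0.13, 1.488, -0, 1.523, -0.085], TCP at [0.143, 0.583, 0.23] pointing down, gripper open.
Joint ranges: [-2.96, 2.96], [-0.89, 2.26], [0.02, 2.5], [-1.34, 4.48], [0, 2.73], [-2.66, 2.66]. Speed limits (rad/s): [2.39, 2.39, 2.79, 3.14, 3.14, 3.14].

### API

Orientations are given as a rotation vector (axis times angle).
In Python, from plant import readout, optics, robot gives the robot as it stands.
- The arm moves only by the shell command python3 -m creep 'ROWS' [FORCE]. ROWS is JSON, a list that holds one entry, the list of rows, each a list of 7 numbers: the closure, from 0 (fully open) to 1 (shut), then the shift along the tool's x, y, z in cm, then the turn, a rotation vector about the tool's x, y, z in degrees. In form: [[[grip, x, y, z, wx, wy, wz], ...]]. A call has exactly 8 rows; each row shifts and turns the pose as measured when the row begins, along the tool's axes as they then stand; what a row does not reach is not made up. A row lasts 1/10 s, in which the tool goes at most 50 mm and 8.59 degrees, less where a joint would pass 70% of its speed; a pose out of reach is approached as far as the arm can. A call is refused whole if a number of a shift passes 5 or a number of a turn 8.59, either way. A call with a gripper value outside its range is refused whole. The fingers move at their own pace and stop on an object; FORCE is the grip in N (left out, the last holds). Time passes only in rows, so rows that do not move let the fingers close, or fill a call up. It gives the time, the measured TCP pose, the force and the opening at its end, in the units of the state.
- readout.read_state(): the state, without advancing time (a new reading comes with each control period).
- optics.read_camera(name): name is "scene" or "top" or "wrist"; returns a dict with "frame" (384x512x3 uint8, red, green, blue), "depth" (384x512 float32, m along the optical axis (not along the pixel's ray), 0 where there is no reading), "intrinsics" (3x3 intrinsics, pixels), "R" (3x3) and "t" (3): a world point X has camera coordinates R X + t. Camera axes: x right, y down, z forward; pixel columns grow to the right and rows downward; lengths in m; the calibration is good to about 2 mm. A picture is of the moment at which its call begins.
- robot.close_job(): hands the job in, once; it reports no verdict.
The state is a dict: "t": time; "q": joint angles; "dq": joint speeds; "joint_torque": joint torques, N m; "tool_pos": TCP position; "orientation": TCP orientation; "force": force on the tool from outside, world axes, zero at the start; "wrist_torque": the same for the moment, N m; "opening": finger opening in m.
Only numpy, scipy, OpenCV 4.12 (cv2) and the standard library are available. Lean on these libraries where they do the work, as an engineer would, in place of code of your own. Each camera call takes 0.05 s, during which the arm holds its last target. There are 200 camera calls.

### The job

Load both sample carriers end to end on the ridge of the sprung rail, the blue one next to the red sprung plate and the orange one next to the fixed stop, pressing the plate back to make room. Both must sit fully down, nested over the ridge, clamped tight between plate and stop by the spring alone when you let go. Leave the bottles and other things standing where they are.

Things in the scene. Friction and masses are not known exactly. Their poses are not given: they have to be found in the camera images.
- rail: sprung sample rail, fixed to the bench: grey base plate (x = -103 to 183 mm, 78 mm wide) with a steel angle-iron ridge, a fixed aluminium stop and a red sprung plate. Origin at bench height on the centre line, midway between stop and resting plate; x along the ridge from stop to plate, z up. Spring block at x = 133 to 147 mm, 62 mm tall. A seated carrier has its origin at z = 14 mm
- ridge_top (a point): point on the top edge of the ridge, 34 mm above the rail's origin. The ridge is a 90 degree inverted V, faces sloping 45 degrees to y = +-26 mm; the carriers' angle sections nest over it
- stop_face (a point): middle of the inner face of the fixed stop, at x = -83, z = 40 mm of the rail; the stop is 14 mm thick, 52 mm wide, its top at z = 52 mm of the rail (38 mm above the leg edges of a seated carrier, higher than its end caps)
- plate_face (a point): middle of the red plate's face that looks at the stop, at x = 83 (at rest), z = 40 mm of the rail; plate 8 mm thick, 52 mm wide, top at z = 56 mm. Free length at rest 166 mm: 14 mm less than two carriers end to end (180 mm)
- carriage (a joint): how far the red plate is pressed back along the rail's +x, m: 0 at rest, 0.042 at its limit. The spring returns it at once: 4 N at rest, 7.5 N at 0.014, 14.5 N at 0.042
- carrier_blue: sample carrier, 80 g, alike at both ends: 90 degree aluminium angle, ridge up (76 mm long, 4 mm thick, 46 mm over the legs) with blue end caps. x = its length. Origin: mid-length, level with the legs' free edges it stands on; inner corner at z = 20 mm, outer ridge 25.7. Caps: outer faces x = +-45 mm, 5 mm thick, tops z = 36, clear of the rail when seated. Caps rub: a carrier clamped while not fully down stays up.
- blue_fin (a point): centre of the blue carrier's grip fin, 50 mm above its origin: an upright blue block on the middle of the ridge, 30 mm long (carrier x), 10 mm thick (carrier y), its top at z = 63 mm of the carrier
- carrier_orange: sample carrier, 80 g, alike at both ends: 90 degree aluminium angle, ridge up (76 mm long, 4 mm thick, 46 mm over the legs) with orange end caps. x = its length. Origin: mid-length, level with the legs' free edges it stands on; inner corner at z = 20 mm, outer ridge 25.7. Caps: outer faces x = +-45 mm, 5 mm thick, tops z = 36, clear of the rail when seated. Caps rub: a carrier clamped while not fully down stays up.
- orange_fin (a point): centre of the orange carrier's grip fin, 50 mm above its origin: an upright orange block on the middle of the ridge, 30 mm long (carrier x), 10 mm thick (carrier y), its top at z = 63 mm of the carrier
- brown_bottle: bystander: small brown glass bottle with a flat brown stopper, 44 mm across, 78 mm tall; origin at the centre of its underside
- clear_bottle: bystander: clear glass bottle with a glass stopper, 44 mm across, 98 mm tall; origin at the centre of its underside
- steel_tin: bystander: open steel tin, 70 mm across, 33 mm tall; origin at the centre of its underside
- dropper_bottle: bystander: small clear glass bottle with a glass stopper, 41 mm across, 80 mm tall; origin at the centre of its underside
- wash_bottle: bystander: squeeze bottle with a red cap and angled red spout, 58x86 mm, 145 mm tall; origin at the centre of its underside
- flask: bystander: small flask with a cream cap, 59 mm across, 100 mm tall; origin at the centre of its underside
- jar: bystander: open clear glass jar, 52 mm across, 98 mm tall; origin at the centre of its underside
Things that resemble listed ones, but are neither listed nor needed, are in the scene too. What is shaped like the carrier_orange but yellow is not meant. Leave any green look-alike of the carrier_blue alone.

How it is judged:
At the end, for the whole second after the job is handed in: Both carriers at rest, nested on the ridge (height within 2.5 mm, sideways within 3 mm, aligned within 0.05 rad, upright within 0.06 rad): in the rail frame, blue origin at x = 52 mm, orange at x = -38 mm (each within 4 mm); plate held pressed back by 10 to 18 mm (x of carrier_blue in the frame of rail between 0.048 and 0.056 m and y of carrier_blue in the frame of rail between -0.003 and 0.003 m and z of carrier_blue in the frame of rail between 0.0115 and 0.0165 m and angle between the x axis of each of carrier_blue, carrier_orange and the x axis of rail, either way round below 0.05 rad and angle between each of carrier_blue, carrier_orange's own z axis and vertical below 0.06 rad and linear speed of each of carrier_blue, carrier_orange below 0.01 m/s and x of carrier_orange in the frame of rail between -0.042 and -0.034 m and y of carrier_orange in the frame of rail between -0.003 and 0.003 m and z of carrier_orange in the frame of rail between 0.0115 and 0.0165 m and value of joint carriage between 0.01 and 0.018 m); the robot touches nothing.
It fails at once if a bystander (bottle, tin, flask or jar) is shifted by more than 20 mm (distance of any of brown_bottle, clear_bottle, steel_tin, dropper_bottle, wash_bottle, flask, jar from where it was at the start of the episode above 0.02 m).
It fails at once if a bystander is tipped over (angle between any of brown_bottle, clear_bottle, steel_tin, dropper_bottle, wash_bottle, flask, jar's own z axis and vertical above 0.35 rad).
It also fails if it takes over 56 s, if anything falls off the work surface, if the arm or the gripper's body presses on something with over 40 N, if the wrist force passes 120 N, or if a joint passes its speed limit or range.

## Working session

There is one attempt and no reset: what is moved stays moved. The work goes in short steps, Python scripts to look and compute and a shell command to move; the robot and the scene stay as the last step left them, time stands still between calls to the robot, and variables do not carry over. Pictures are saved under pics/ and viewed, about 8 in all and at most 12, crops included, and the job is handed in when it is done.

```bash
mkdir -p pics; ls; python3 - <<'E'
from plant import readout, optics
import cv2, numpy as np, pickle
s=readout.read_state(); print({k:np.round(v,3) for k,v in s.items()})
ims=[]
for n in ["scene","top"]:
    c=optics.read_camera(n); pickle.dump(c,open(f"pics/{n}0.pkl","wb")); ims.append(c["frame"]); print(n,np.round(c["intrinsics"],1).tolist(),np.round(c["R"],3).tolist(),np.round(c["t"],3), (c["depth"]>0).mean())
    cv2.imwrite(f"pics/{n}0.png",cv2.resize(c["frame"][:,:,::-1],(768,576)))
E
```

```text
pics
{'t': np.float64(0.0), 'q': array([ 1.245,  0.131,  1.489, -0.   ,  1.523, -0.085]), 'dq': array([-0.002, -0.002,  0.   , -0.001, -0.001, -0.001]), 'joint_torque': array([-1.0000e-03, -5.5985e+01, -4.9175e+01,  7.7000e-02,  3.6000e-02,
       -0.0000e+00]), 'tool_pos': array([0.143, 0.582, 0.229]), 'orientation': array([-1.315, -1.029,  1.031]), 'force': array([-0.168,  1.458, -0.147]), 'wrist_torque': array([-0.022,  0.022, -0.038]), 'opening': np.float64(0.093)}
scene [[471.3, 0.0, 260.6], [0.0, 471.3, 190.4], [0.0, 0.0, 1.0]] [[-0.608, -0.794, -0.015], [-0.424, 0.34, -0.839], [0.672, -0.504, -0.543]] [0.319 0.286 1.485] 0.9960530598958334
top [[461.2, 0.0, 249.5], [0.0, 461.2, 190.5], [0.0, 0.0, 1.0]] [[-0.04, -0.999, -0.004], [-0.978, 0.04, -0.207], [0.207, -0.005, -0.978]] [0.016 0.535 1.453] 0.9960988362630209
```

View pics/scene0.png

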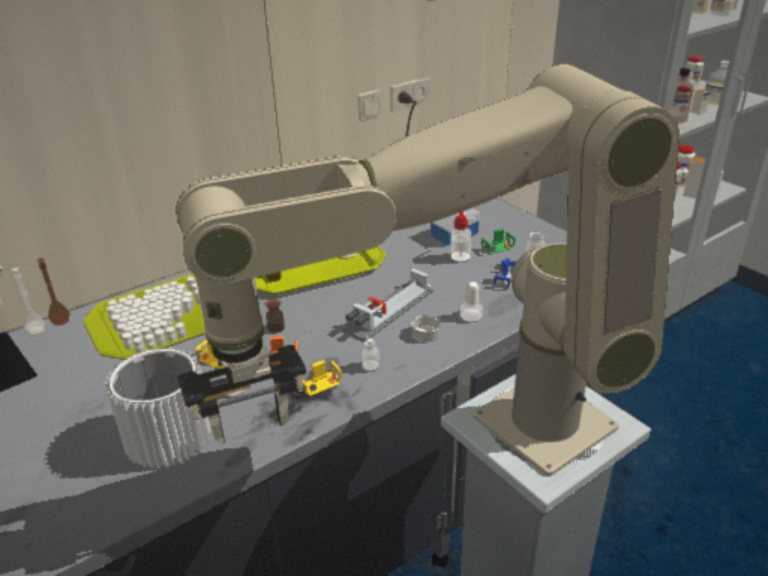

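View pics/top0.png

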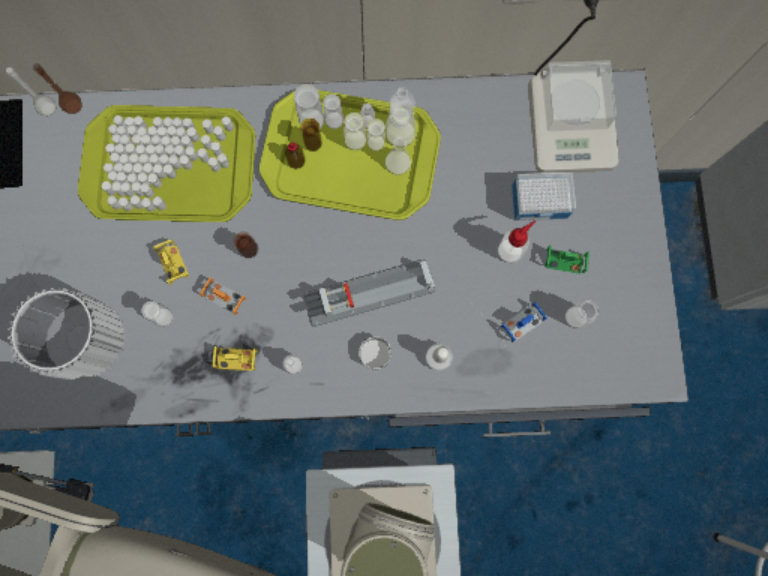

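The scene shows the arm over the bench's left part, with the rail in the middle. In the top view (768×576 pixels):

- **Orange candidates:** orange carrier at (222,294), yellow look-alikes at (171,260) and (235,358).
- **Blue candidates:** blue carrier at (523,322), green look-alike at (567,260); the blue rack at (543,196) is no carrier.
- **Rail:** stop at (428,273), red plate at (348,294), so rail +x points to image left (world +y).

By description I choose (222,294) and (523,322). I'll check both in one crop and measure them.

```bash
cat > h.py <<'E'
import numpy as np, cv2
from plant import readout, optics
from scipy.spatial.transform import Rotation as Ro
def cloud(c):
    K=c["intrinsics"]; v,u=np.mgrid[:384,:512]; d=c["depth"]
    P=np.stack([(u-K[0,2])*d/K[0,0],(v-K[1,2])*d/K[1,1],d],-1)
    return (P-c["t"])@c["R"]
def hsv(c): return cv2.cvtColor(c["frame"],cv2.COLOR_RGB2HSV)
def mask(c,col):
    h=hsv(c); H,S,V=[h[...,i].astype(int) for i in range(3)]
    r={"blue":(105,128,120,50),"orange":(5,15,130,90),"red":(172,5,130,70)}[col]
    hh=(H>=r[0])&(H<=r[1]) if r[0]<r[1] else (H>=r[0])|(H<=r[1])
    return hh&(S>r[2])&(V>r[3])
def px(c,X):
    p=c["R"]@np.asarray(X)+c["t"]; q=c["intrinsics"]@p; return q[:2]/q[2]
def ray(c,u,v,z):
    d=c["R"].T@np.linalg.inv(c["intrinsics"])@[u,v,1]; o=-c["R"].T@c["t"]
    return o+d*(z-o[2])/d[2]
E
python3 - <<'E'
from h import *; import pickle
c=pickle.load(open("pics/top0.pkl","rb")); P=cloud(c); f=c["frame"]
roi={"blue":(315,195,380,235),"orange":(128,180,168,215),"red":(215,180,245,210)}
for k,(a,b,e,g) in roi.items():
    m=mask(c,k); M=np.zeros_like(m); M[b:g,a:e]=m[b:g,a:e]
    q=P[M]; print(k,M.sum(),np.round(q.mean(0),4),np.round(q.min(0),3),np.round(q.max(0),3))
    if k!="red":
        fin=q[q[:,2]>0.048]; xy=q[:,:2]; w,V=np.linalg.eigh(np.cov(xy.T)); print(" fin",len(fin),np.round(fin.mean(0),4)," dir",np.degrees(np.arctan2(*V[::-1,1])))
A=cv2.resize(f[170:245,120:220],(600,450),interpolation=cv2.INTER_CUBIC)
crops=[f[165:245,100:200],f[170:250,200:300],f[160:240,310:410]]
im=np.hstack([cv2.resize(x,(400,320),interpolation=cv2.INTER_CUBIC) for x in crops])
im=np.vstack([im[:,:800],np.hstack([im[:,800:],np.zeros((320,400,3),np.uint8)])])
cv2.imwrite("pics/crop1.png",cv2.resize(im[:,:,::-1],(750,600)))
E
```

```text
blue 95 [ 0.4458 -0.3272  0.0564] [ 0.223 -0.381  0.004] [4.870e-01 1.000e-03 1.532e+00]
 fin 29 [ 0.4394 -0.3174  0.1128]  dir 123.74490879152191
orange 111 [0.5331 0.3324 0.0379] [0.494 0.283 0.006] [0.573 0.38  0.066]
 fin 28 [0.5324 0.3309 0.0615]  dir 60.21342014535123
red 35 [0.5182 0.0517 0.0541] [0.496 0.043 0.036] [0.545 0.061 0.061]
```

View pics/crop1.png

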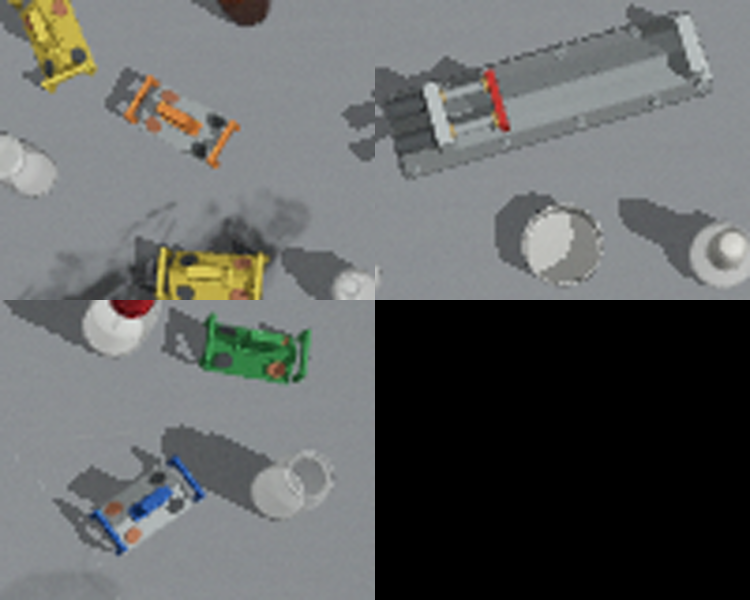

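The crop confirms the choice: the silver angles with orange caps and fin (180,118), and with blue caps and fin (152,502), are the ones. The yellow and green ones are coloured all over. Red plate is at (497,100), stop at (695,45). Next I measure the rail and the axes.

```bash
cat >> h.py <<'E'
def plan(target,axis_deg):
    """turn about tool y, then shifts (cm) in turned tool axes; carrier axis_deg -> tool z (mod 180)"""
    s=readout.read_state(); R=Ro.from_rotvec(s["orientation"]).as_matrix()
    a=np.radians(axis_deg); d=np.array([np.cos(a),np.sin(a),0])
    best=None
    for sg in (1,-1):
        Rt=np.column_stack([np.cross([0,0,-1],sg*d),[0,0,-1],sg*d])
        w=Ro.from_matrix(R.T@Rt).as_rotvec(degrees=True)
        if best is None or np.linalg.norm(w)<np.linalg.norm(best[0]): best=(w,Rt)
    for _w,Rt in [best]:
        print("turn deg",np.round(_w,2),"shift cm after turn",np.round(Rt.T@(np.asarray(target)-s["tool_pos"])*100,2),"t",round(float(s["t"]),2),"q",np.round(s["q"],2),"F",np.round(s["force"],1))
E
python3 - <<'E'
from h import *; import pickle
c=pickle.load(open("pics/top0.pkl","rb")); P=cloud(c)
s=readout.read_state(); print(np.round(Ro.from_rotvec(s["orientation"]).as_matrix(),3))
# rail blob: heights above bench in roi
v,u=np.mgrid[:384,:512]; roi=(u>198)&(u<296)&(v>170)&(v<222)
print("bench z",np.median(P[150:170,225:290,2]))
m=(roi&(P[...,2]>0.006)).astype(np.uint8)
n,l,st,ce=cv2.connectedComponentsWithStats(m); k=1+np.argmax(st[1:,4]); q=P[l==k]; print(st[k],np.round(np.percentile(q[:,2],[1,5,20,50,95,99]),3))
(cx,cy),(w,h),a=cv2.minAreaRect((q[:,:2]*1000).astype(np.float32)); print("rect",cx,cy,w,h,a)
red=mask(c,"red")&roi; qr=P[red]; hi=qr[qr[:,2]>0.05]; print("red top",len(hi),hi.mean(0),qr.mean(0))
ax=np.array([np.cos(np.radians(105.5)),np.sin(np.radians(105.5))])
st_=q[(q[:,2]>0.043)]; s1=(st_[:,:2]-[cx/1000,cy/1000])@ax; print(np.histogram(s1,bins=np.arange(-.16,.17,.01)))
stp=st_[(s1<-0.1)]; print("stop top",len(stp),stp.mean(0))
rid=q[(q[:,2]>0.027)&(q[:,2]<0.037)]; w_,V=np.linalg.eigh(np.cov(rid[:,:2].T)); print("ridge dir",np.degrees(np.arctan2(V[1,1],V[0,1])),rid.mean(0),len(rid))
# blue
mb=mask(c,"blue"); M=np.zeros_like(mb); M[195:235,325:372]=mb[195:235,325:372]; qb=P[M]; qb=qb[qb[:,2]<0.08]
f=qb[qb[:,2]>0.048]; w_,V=np.linalg.eigh(np.cov(qb[:,:2].T)); print("blue fin",len(f),f.mean(0),np.degrees(np.arctan2(V[1,1],V[0,1])))
b=P[140:180,325:365].reshape(-1,3); b=b[b[:,2]>0.1]; print("wash",b.min(0),b.max(0))
E
```

```text
[[ 0.238 -0.001 -0.971]
 [ 0.971 -0.002  0.238]
 [-0.002 -1.     0.   ]]
bench z 4.117494209524457e-05
[ 203  172   87   46 1735] [0.006 0.007 0.01  0.021 0.058 0.066]
rect 407.0897216796875 -25.861114501953125 344.1136169433594 293.3506774902344 14.074309349060059
red top 30 [0.5183913  0.05188619 0.05581641] [0.51818956 0.05171032 0.05411741]
(array([ 0,  0, 41, 27,  0,  0,  0,  0,  0,  0,  0,  0,  0,  0,  0,  0,  0,
        0,  0,  0, 42, 24, 17, 30, 21, 52, 43, 33, 30, 30,  0,  0]), array([-1.60000000e-01, -1.50000000e-01, -1.40000000e-01, -1.30000000e-01,
       -1.20000000e-01, -1.10000000e-01, -1.00000000e-01, -9.00000000e-02,
       -8.00000000e-02, -7.00000000e-02, -6.00000000e-02, -5.00000000e-02,
       -4.00000000e-02, -3.00000000e-02, -2.00000000e-02, -1.00000000e-02,
        1.38777878e-16,  1.00000000e-02,  2.00000000e-02,  3.00000000e-02,
        4.00000000e-02,  5.00000000e-02,  6.00000000e-02,  7.00000000e-02,
        8.00000000e-02,  9.00000000e-02,  1.00000000e-01,  1.10000000e-01,
        1.20000000e-01,  1.30000000e-01,  1.40000000e-01,  1.50000000e-01,
        1.60000000e-01]))
stop top 68 [ 0.5630199  -0.11907656  0.05150339]
ridge dir 104.24917359524713 [ 0.53562802 -0.01441901  0.03101403] 228
blue fin 28 [ 0.44718011 -0.32882783  0.06207587] 122.97889873320136
wash [ 0.22293453 -0.35722535  0.10047047] [6.53525820e-01 1.15684275e-03 1.53200154e+00]
```

```bash
sed -i 's/for sg in (1,-1)/for sg in (1,)/' h.py
python3 -m creep '[[[0,0,0,0,0,8.5,0],[0,0,0,0,0,8.5,0],[0,0,0,0,0,8.5,0],[0,0,0,0,0,8.5,0],[0,0,0,0,0,8.5,0],[0,0,0,0,0,8.5,0],[0,0,0,0,0,8.5,0],[0,0,0,0,0,8.5,0]]]' 30
python3 -c "
from h import *; plan([0.5324,0.3309,0.16],60.2)"
```

```text
t: 0.9
tool_pos: [0.142, 0.5796, 0.2235]
orientation: [-1.578, -0.096, 0.103]
force: [-0.1, 0.0, -0.4]
opening: 0.0931
turn deg [ 0.61 37.06 -0.08] shift cm after turn [46.24  6.35 -2.18] t 0.9 q [1.24 0.13 1.49 0.   1.52 1.12] F [-0.1  0.  -0.4]
```

```bash

python3 -m creep '[[[0,0,0,0,0,7.4,0],[0,0,0,0,0,7.4,0],[0,0,0,0,0,7.4,0],[0,0,0,0,0,7.4,0],[0,0,0,0,0,7.4,0],[0,4.6,0,0,0,0,0],[0,4.6,0,0,0,0,0],[0,4.6,0,0,0,0,0]]]' >/dev/null
python3 -m creep '[[[0,4.6,0,0,0,0,0],[0,4.6,0,0,0,0,0],[0,4.6,0,0,0,0,0],[0,4.6,0,0,0,0,0],[0,4.6,0,0,0,0,0],[0,4.6,0,0,0,0,0],[0,3,0,0,0,0,0],[0,0,0,0,0,0,0]]]'
python3 - <<'E'
from h import *
c=optics.read_camera("wrist"); print(np.round(c["R"],3).tolist(),np.round(c["t"],3),np.round(c["intrinsics"][0],0))
cv2.imwrite("pics/w1.png",c["frame"][:,:,::-1])
P=cloud(c); q=P[mask(c,"orange")&(c["depth"]>0)]; print(len(q),q.mean(0)); f=q[q[:,2]>0.045]; print(f.mean(0),f.min(0),f.max(0))
plan([0.5324,0.3309,0.16],60.2)
E
```

```text
t: 2.5
tool_pos: [0.5296, 0.3337, 0.2148]
orientation: [-1.552, 0.437, -0.428]
force: [0.1, -0.3, -0.0]
opening: 0.0931
[[0.852, -0.523, 0.002], [-0.505, -0.822, 0.263], [-0.136, -0.225, -0.965]] [-0.278  0.513  0.523] [279.   0. 259.]
936 [0.54748548 0.35778352 0.03132988]
[0.53545947 0.33642607 0.06245965] [0.52427284 0.32004432 0.04732512] [0.54558189 0.3483001  0.06640753]
turn deg [ 1.44 -1.66 -0.01] shift cm after turn [ 0.55  5.46 -0.12] t 2.55 q [ 0.49  0.23  1.41 -0.01  1.53  1.04] F [-0.5 -0.7  0.3]
```

View pics/w1.png

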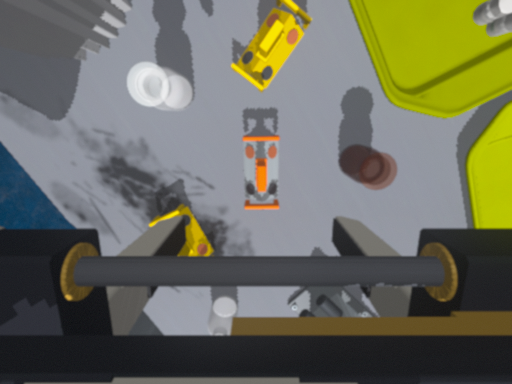

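The wrist view shows the orange carrier alone between the jaws' lines (fin at (261,175), caps at (262,137) and (262,206)). Next I refine from the fin top and caps.

```bash
cat >> h.py <<'E'
def carrier(c,col,near,r=0.075):
    """fin-top rectangle and cap-top centres by rays onto the known heights"""
    P=cloud(c); m=mask(c,col)&(np.hypot(P[...,0]-near[0],P[...,1]-near[1])<r)&(P[...,2]<0.15)
    z=P[...,2]; f=P[m&(z>0.058)&(z<0.07)]; out=f[:,:2].mean(0)
    (cx,cy),wh,a=cv2.minAreaRect((f[:,:2]*1e3).astype(np.float32))
    cap=P[m&(z>0.030)&(z<0.039)][:,:2]; d=cap-out
    w,V=np.linalg.eigh(np.cov(d.T)); e=V[:,1]; s=d@e
    A=cap[s>0.037].mean(0);B=cap[s<-0.037].mean(0); e=A-B; e=e*np.sign(e[1])
    print(col,"fin mean",np.round(out,4),"rect",np.round([cx,cy,*wh,a],1),"caps mid",np.round((A+B)/2,4),"gap",round(np.linalg.norm(A-B),4),"axis",round(np.degrees(np.arctan2(e[1],e[0])),1))
E
python3 - <<'E'
from h import *; import pickle
c=optics.read_camera("wrist"); carrier(c,"orange",[.534,.333])
t=pickle.load(open("pics/top0.pkl","rb")); carrier(t,"orange",[.534,.333]); carrier(t,"blue",[.447,-.329])
plan([0.534,0.3333,0.10],60.2)
E
```

```text
orange fin mean [0.5352 0.3344] rect [534.6 333.5  29.8   9.1  58.5] caps mid [0.5346 0.3338] gap 0.0845 axis 59.3
orange fin mean [0.5328 0.3313] rect [533.3 332.   27.8   8.8  60.4] caps mid [0.5339 0.3323] gap 0.0846 axis 60.3
blue fin mean [ 0.4481 -0.33  ] rect [ 448.1 -330.3    8.8   26.2   30.8] caps mid [ 0.4491 -0.3295] gap 0.0855 axis 124.0
turn deg [ 1.42 -1.57 -0.04] shift cm after turn [ 0.74 11.48  0.12] t 2.6 q [ 0.49  0.23  1.41 -0.01  1.53  1.04] F [-0.7  0.1 -0.9]
```

```bash

python3 -m creep '[[[0.4,0.4,1,0.1,1.4,-1.3,0],[0.4,0.3,2,0,0,0,0],[0.4,0,3,0,0,0,0],[0.4,0,3,0,0,0,0],[0.4,0,3,0,0,0,0],[0.4,0,2,0,0,0,0],[0.4,0,0,0,0,0,0],[0.4,0,0,0,0,0,0]]]'
python3 - <<'E'
from h import *
c=optics.read_camera("wrist"); carrier(c,"orange",[.534,.333])
plan([0.5342,0.3333,0.041],59.6)
E
```

```text
t: 3.4
tool_pos: [0.5229, 0.3436, 0.0719]
orientation: [-1.53, 0.402, -0.398]
force: [1.2, 0.5, 0.6]
opening: 0.0558
orange fin mean [0.5359 0.338 ] rect [534.9 334.6  28.2  10.   59.5] caps mid [nan nan] gap nan axis nan
turn deg [-0.16  1.15 -0.23] shift cm after turn [ 1.49  3.09 -0.31] t 3.45 q [0.5  0.32 1.57 0.01 1.26 1.01] F [-0.4 -0.1 -0.4]h.py:37: RuntimeWarning: Mean of empty slice.
  A=cap[s>0.037].mean(0);B=cap[s<-0.037].mean(0); e=A-B; e=e*np.sign(e[1])
  ret = um.true_divide(
```

```bash

python3 -m creep '[[[0.4,0.8,0,-0.2,0,1.1,0],[0.4,0.7,0,-0.2,0,0,0],[0.4,0,0,0,0,0,0],[0.4,0,1,0,0,0,0],[0.4,0,1,0,0,0,0],[0.4,0,0.6,0,0,0,0],[0.4,0,0,0,0,0,0],[0.4,0,0,0,0,0,0]]]'
python3 - <<'E'
from h import *
plan([0.5345,0.3337,0.041],59.6)
E
```

```text
t: 4.25
tool_pos: [0.5376, 0.3333, 0.0486]
orientation: [-1.522, 0.414, -0.418]
force: [-0.0, 0.8, 0.7]
opening: 0.0559
turn deg [-0.51 -0.06 -0.01] shift cm after turn [-0.29  0.76 -0.13] t 4.25 q [0.47 0.36 1.56 0.01 1.21 1.  ] F [-0.   0.8  0.7]
```

```bash

python3 -m creep '[[[0.4,-0.3,0.3,-0.1,0,0,0],[0.4,0,0.4,0,0,0,0],[0.4,0,0.1,0,0,0,0],[1,0,0,0,0,0,0],[1,0,0,0,0,0,0],[1,0,0,0,0,0,0],[1,0,0,0,0,0,0],[1,0,0,0,0,0,0]]]' 40
python3 - <<'E'
from h import *
plan([0.5499,-0.0689,0.20],104.6)
E
```

```text
t: 5.05
tool_pos: [0.5344, 0.3346, 0.0406]
orientation: [-1.521, 0.414, -0.418]
force: [0.1, -0.2, 0.8]
opening: 0.0205
turn deg [ -0.52 -45.03   0.23] shift cm after turn [ -8.68 -15.94 -39.44] t 5.05 q [0.48 0.36 1.58 0.01 1.2  1.  ] F [ 0.1 -0.2  0.8]
```

```bash

python3 -m creep '[[[1,0,0,0,0,0,0],[1,0,0,0,0,0,0],[1,0,0,0,0,0,0],[1,0,-2,0,0,0,0],[1,0,-4,0,0,0,0],[1,0,-4,0,0,0,0],[1,0,-4,0,0,-5,0],[1,0,-2.5,0,0,-8,0]]]'
python3 -m creep '[[[1,0,0,0,0,-8,0],[1,0,0,0,0,-8,0],[1,0,0,0,0,-8,0],[1,0,0,0,0,-8,0],[1,0,0,0,0,0,0],[1,0,0,0,0,0,0],[1,0,0,0,0,0,0],[1,0,0,0,0,0,0]]]'
python3 - <<'E'
from h import *
plan([0.5499,-0.0689,0.20],104.6)
E
```

```text
t: 5.85
tool_pos: [0.5293, 0.3309, 0.203]
orientation: [-1.558, 0.242, -0.229]
force: [0.4, 1.1, -0.6]
opening: 0.0096
t: 6.65
tool_pos: [0.5319, 0.3321, 0.2102]
orientation: [-1.554, -0.217, 0.214]
force: [1.2, 0.8, -0.6]
opening: 0.01
turn deg [-0.32  1.13  0.15] shift cm after turn [ -8.37   1.02 -39.26] t 6.65 q [0.47 0.21 1.44 0.   1.49 0.2 ] F [ 1.2  0.8 -0.6]
```

```bash

python3 -m creep '[[[1,-0.85,0,-3.95,0,1.1,0],[1,-0.85,0,-3.95,0,0,0],[1,-0.85,0,-3.95,0,0,0],[1,-0.85,0,-3.95,0,0,0],[1,-0.85,0,-3.95,0,0,0],[1,-0.85,0,-3.95,0,0,0],[1,-0.85,0,-3.95,0,0,0],[1,-0.85,0,-3.95,0,0,0]]]'
python3 -m creep '[[[1,-0.85,0,-3.95,0,0,0],[1,-0.85,0,-3,0,0,0],[1,0,0,0,0,0,0],[1,0,0,0,0,0,0],[1,0,0,0,0,0,0],[1,0,0,0,0,0,0],[1,0,0,0,0,0,0],[1,0,0,0,0,0,0]]]'
python3 - <<'E'
from h import *
plan([0.5499,-0.0689,0.09],104.6)
ims=[]
for n in ["wrist","top"]:
    c=optics.read_camera(n)
    f=c["frame"] if n=="wrist" else cv2.resize(c["frame"][140:260,180:340],(512,384),interpolation=cv2.INTER_CUBIC)
    ims.append(f)
    import pickle; pickle.dump(c,open(f"pics/{n}2.pkl","wb"))
cv2.imwrite("pics/w2.png",cv2.resize(np.hstack(ims)[:,:,::-1],(800,300)))
E
```

```text
t: 7.45
tool_pos: [0.5443, 0.0035, 0.2072]
orientation: [-1.555, -0.197, 0.193]
force: [0.4, -0.0, -1.0]
opening: 0.0096
t: 8.25
tool_pos: [0.5443, -0.073, 0.2067]
orientation: [-1.556, -0.189, 0.185]
force: [0.2, 0.2, -0.4]
opening: 0.0096
turn deg [-0.35 -0.95  0.21] shift cm after turn [ 0.64 11.67  0.26] t 8.25 q [-0.23  0.    1.66  0.01  1.47 -0.47] F [ 0.2  0.2 -0.4]
```

View pics/w2.png

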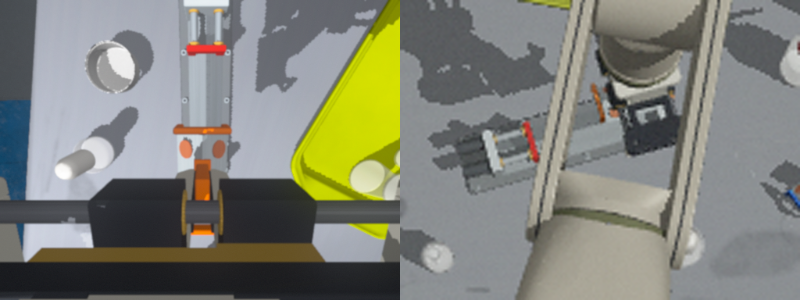

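The wrist view shows the held orange carrier's front cap (202,129) over the ridge and the red plate at (207,48). I measure the rail and carrier in this one view.

```bash
cat >> h.py <<'E'
A0=104.6; O0=np.array([0.5403,-0.0321])
def rf(P,O=None,a=None):
    a=np.radians(A0 if a is None else a); O=O0 if O is None else O
    e=np.array([np.cos(a),np.sin(a)]); n=np.array([-e[1],e[0]]); d=P[...,:2]-O
    return np.stack([d@e,d@n,P[...,2]],-1)*1000
def held(c,col):
    """cap (front) and fin as seen, in the nominal rail frame, mm"""
    Q=rf(cloud(c)); m=mask(c,col); q=Q[m&(c["depth"]>0)]
    return q
E
python3 - <<'E'
from h import *; import pickle
c=pickle.load(open("pics/wrist2.pkl","rb")); Q=rf(cloud(c))
m=mask(c,"red"); q=Q[m&(abs(Q[...,0]-85)<30)&(abs(Q[...,1])<50)]; t=q[q[:,2]>52]; print("red",len(q),len(t),t.mean(0),t.min(0),t.max(0))
# ridge: apex per x slice by fitting both faces
for x0 in range(15,75,10):
    s=Q[(abs(Q[...,0]-x0)<5)&(abs(Q[...,1])<45)&(Q[...,2]<40)&(Q[...,2]>12)]
    # y,z profile
    h=s[s[:,2]>15]; L=h[h[:,1]<-4];R=h[h[:,1]>4]
    if len(L)>8 and len(R)>8:
        a=np.mean(L[:,2]-L[:,1]); b=np.mean(R[:,2]+R[:,1]); print(x0,len(L),len(R),"apex y",(b-a)/2,"z",(a+b)/2)
o=held(c,"orange"); o=o[(abs(o[:,1])<60)]; print("orange",len(o)); f=o[(o[:,0]>-10)]; print("cap",f.mean(0),f.min(0),f.max(0),np.percentile(f[:,2],[5,50,95]))
top=f[f[:,2]>np.percentile(f[:,2],70)]; print("cap ys",np.percentile(top[:,1],[0,2,50,98,100]),"xs",np.percentile(top[:,0],[0,50,100]))
print("tcp rail",rf(readout.read_state()["tool_pos"]))
E
```

```text
red 566 456 [85.99250509 -3.01291266 57.03064267] [ 82.2936844  -28.97334033  52.34252375] [91.9964854  22.32463621 59.92183665]
15 128 99 apex y -1.8728194385209633 z 35.68551874363834
25 127 105 apex y -2.0513949301202423 z 35.67698489707222
35 136 99 apex y -2.184339038009817 z 35.627623837004386
45 143 106 apex y -2.2589534832503766 z 35.64638896264327
55 145 109 apex y -2.383327401340459 z 35.65842612467735
65 146 107 apex y -2.5351104340312602 z 35.61496790653039
orange 2388
cap [  4.81746164   3.61971051 195.60815938] [ -9.98948445 -24.86451935  50.88011299] [ 92.54889209  25.53213698 295.90147859] [184.80614171 203.03079476 204.28913623]
cap ys [-16.69530204 -15.55059538   3.51833489  24.33799969  25.37891261] xs [-9.98948445  0.03096256  2.38553403]
tcp rail [-40.80996469   6.48096269 206.7357728 ]
```

```bash
sed -i 's/^A0=104.6/A0=104.0/' h.py
python3 -m creep '[[[1,0.5,0,0.4,-0.3,-0.4,0.2],[1,0,0,0,0,0,0],[1,0,3,0,0,0,0],[1,0,3,0,0,0,0],[1,0,3,0,0,0,0],[1,0,1.5,0,0,0,0],[1,0,0,0,0,0,0],[1,0,0,0,0,0,0]]]'
python3 - <<'E'
from h import *
plan([0.5487,-0.0656,0.0546],A0); print(rf(readout.read_state()["tool_pos"]))
E
```

```text
t: 9.15
tool_pos: [0.5509, -0.0664, 0.1005]
orientation: [-1.563, -0.198, 0.192]
force: [0.6, -0.3, -0.4]
opening: 0.0098
turn deg [0.09 0.22 0.2 ] shift cm after turn [-0.19  4.59  0.13] t 9.15 q [-0.21  0.11  1.76  0.    1.28 -0.46] F [ 0.6 -0.3 -0.4]
[-35.85946581  -1.95377959 100.54530197]
```

```bash

python3 -m creep '[[[1,-0.2,0,0.15,0,0.2,0],[1,0,1,0,0,0,0],[1,0,1,0,0,0,0],[1,0,1,0,0,0,0],[1,0,0.6,0,0,0,0],[1,0,0.4,0,0,0,0],[1,0,0,0,0,0,0],[1,0,0,0,0,0,0]]]'
python3 - <<'E'
from h import *
plan([0.5487,-0.0656,0.0546],A0); print(rf(readout.read_state()["tool_pos"]))
E
```

```text
t: 9.95
tool_pos: [0.551, -0.0657, 0.0607]
orientation: [-1.565, -0.199, 0.185]
force: [-0.8, 0.0, -1.2]
opening: 0.0098
turn deg [0.22 0.02 0.48] shift cm after turn [-0.22  0.61  0.07] t 9.95 q [-0.21  0.15  1.79  0.    1.19 -0.46] F [-0.8  0.  -1.2]
[-35.19762866  -2.2272952   60.68509137]
```

```bash

python3 -m creep '[[[1,-0.2,0,0.05,0,0,0.4],[1,0,0,0,0,0,0],[1,0,0.2,0,0,0,0],[1,0,0.2,0,0,0,0],[1,0,0.2,0,0,0,0],[1,0,0.1,0,0,0,0],[1,0,0.1,0,0,0,0],[1,0,0,0,0,0,0]]]'
python3 - <<'E'
from h import *
plan([0.5487,-0.0656,0.0546],A0); print(rf(readout.read_state()["tool_pos"]))
E
```

```text
t: 10.75
tool_pos: [0.5496, -0.0663, 0.0557]
orientation: [-1.567, -0.194, 0.191]
force: [-1.6, 0.3, -1.2]
opening: 0.0099
turn deg [0.28 0.04 0.1 ] shift cm after turn [-0.07  0.11  0.09] t 10.75 q [-0.21  0.16  1.79 -0.    1.19 -0.45] F [-1.6  0.3 -1.2]
[-35.39892569  -0.79014971  55.66358189]
```

Continue down until the force shows contact.

```bash

python3 -m creep '[[[1,-0.05,0.1,0,0,0,0],[1,0,0.1,0,0,0,0],[1,0,0.1,0,0,0,0],[1,0,0.1,0,0,0,0],[1,0,0.1,0,0,0,0],[1,0,0.1,0,0,0,0],[1,0,0.1,0,0,0,0],[1,0,0.1,0,0,0,0]]]'
python3 - <<'E'
from h import *
plan([0.5487,-0.0656,0.0546],A0); print(rf(readout.read_state()["tool_pos"]))
E
```

```text
t: 11.55
tool_pos: [0.5495, -0.0665, 0.0551]
orientation: [-1.567, -0.194, 0.192]
force: [-5.8, 0.7, 12.0]
opening: 0.0101
turn deg [0.27 0.08 0.07] shift cm after turn [-0.06  0.05  0.1 ] t 11.55 q [-0.21  0.16  1.79 -0.    1.19 -0.45] F [-5.8  0.7 12. ]
[-35.56624679  -0.617471    55.08786113]
```

```bash

python3 -m creep '[[[1,-0.05,-0.02,0,0,0,0],[1,0,0,-0.1,0,0,0],[1,0,0,-0.1,0,0,0],[1,0,0,-0.1,0,0,0],[1,0,0,-0.1,0,0,0],[1,0,0,-0.1,0,0,0],[1,0,0,-0.1,0,0,0],[1,0,0,0,0,0,0]]]'
python3 - <<'E'
from h import *
plan([0.5487,-0.0656,0.0546],A0); print(rf(readout.read_state()["tool_pos"]))
E
```

```text
t: 12.35
tool_pos: [0.5494, -0.0667, 0.0549]
orientation: [-1.557, -0.193, 0.193]
force: [-1.9, -1.0, 2.5]
opening: 0.0097
turn deg [-0.31  0.11  0.05] shift cm after turn [-0.04  0.03  0.13] t 12.35 q [-0.22  0.16  1.79  0.01  1.2  -0.47] F [-1.9 -1.   2.5]
[-35.81559788  -0.44316548  54.86438765]
```

```bash

python3 -m creep '[[[1,0,0,-0.3,0,0,0],[1,0,0,-0.3,0,0,0],[1,0,0,-0.3,0,0,0],[1,0,0,-0.3,0,0,0],[1,0,0,0,0,0,0],[1,0,0,0,0,0,0],[1,0,0,0,0,0,0],[1,0,0,0,0,0,0]]]'
python3 - <<'E'
from h import *
plan([0.5487,-0.0656,0.0546],A0); print(rf(readout.read_state()["tool_pos"]))
E
```

```text
t: 13.15
tool_pos: [0.5494, -0.0668, 0.0554]
orientation: [-1.537, -0.19, 0.199]
force: [-3.5, 1.8, 4.5]
opening: 0.0099
turn deg [-1.47  0.25 -0.13] shift cm after turn [-0.04  0.08  0.13] t 13.15 q [-0.23  0.17  1.77  0.02  1.21 -0.49] F [-3.5  1.8  4.5]
[-35.82475492  -0.39756672  55.35485294]
```

```bash

python3 -m creep '[[[1,0,0.1,0.1,-1.4,0,0],[1,0,0.1,0,0,0,0],[0.4,0,0,0,0,0,0],[0.4,0,0,0,0,0,0],[0.4,0,0,0,0,0,0],[0.4,0,0,0,0,0,0],[0.4,0,0,0,0,0,0],[0.4,0,0,0,0,0,0]]]'
python3 -m creep '[[[0.4,0,-2,0,0,0,0],[0.4,0,-4,0,0,0,0],[0.4,0,-4,0,0,0,0],[0.4,0,-4,0,0,0,0],[0.4,0,-3,0,0,0,0],[0.4,0,0,0,0,0,0],[0.4,0,0,0,0,0,0],[0.4,0,0,0,0,0,0]]]'
python3 - <<'E'
from h import *; import pickle
plan([0.4486,-0.3300,0.22],123.7)
c=optics.read_camera("wrist"); pickle.dump(c,open("pics/wrist3.pkl","wb"))
cv2.imwrite("pics/w3.png",c["frame"][:,:,::-1])
E
```

```text
t: 13.95
tool_pos: [0.5501, -0.0674, 0.054]
orientation: [-1.568, -0.195, 0.194]
force: [0.5, -0.3, 0.5]
opening: 0.0531
t: 14.75
tool_pos: [0.548, -0.0664, 0.2272]
orientation: [-1.567, -0.19, 0.198]
force: [0.2, 0.5, 0.2]
opening: 0.0557
turn deg [  0.2  -19.57  -0.35] shift cm after turn [-22.9    0.72 -16.41] t 14.75 q [-0.21  0.01  1.62 -0.01  1.52 -0.46] F [0.2 0.5 0.2]
```

View pics/w3.png

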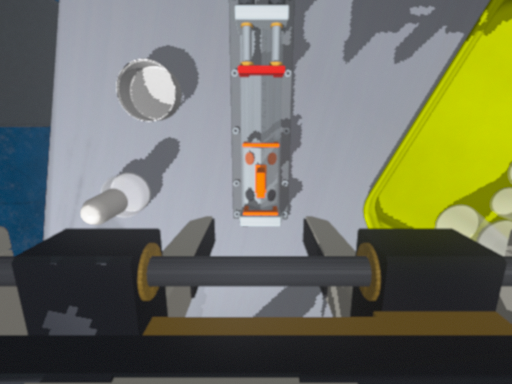

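Orange sits on the ridge against the stop (rear cap (261,213) touching stop (261,221), fin (261,182), plate (262,71)). I take numbers from this and move towards blue.

```bash

python3 -m creep '[[[0.4,0,0,0,0,-6.6,0],[0.4,0,0,0,0,-6.6,0],[0.4,0,0,0,0,-6.6,0],[0.4,-4,0,-2.9,0,0,0],[0.4,-4,0,-2.9,0,0,0],[0.4,-4,0,-2.9,0,0,0],[0.4,-4,0,-2.9,0,0,0],[0.4,-4,0,-2.9,0,0,0]]]' >/dev/null
python3 -m creep '[[[0.4,-3,0,-2.1,0,0,0],[0.4,0,0,0,0,0,0],[0.4,0,0,0,0,0,0],[0.4,0,0,0,0,0,0],[0.4,0,0,0,0,0,0],[0.4,0,0,0,0,0,0],[0.4,0,0,0,0,0,0],[0.4,0,0,0,0,0,0]]]'
python3 - <<'E'
from h import *; import pickle
c=pickle.load(open("pics/wrist3.pkl","rb")); Q=rf(cloud(c)); m=mask(c,"orange")&(abs(Q[...,1])<40)&(abs(Q[...,0]+38)<60)
z=Q[...,2]; f=Q[m&(z>73)]; print("fin",len(f),f.mean(0),np.percentile(f[:,2],[5,50,95])); 
cp=Q[m&(z>44)&(z<56)]
for s in (cp[cp[:,0]>0-10],cp[cp[:,0]<-60]): print("cap",len(s),s.mean(0),np.percentile(s[:,0],[2,98]),np.percentile(s[:,1],[2,98]))
r=Q[mask(c,"red")&(abs(Q[...,1])<40)&(abs(Q[...,0]-85)<20)&(z>50)]; print("red",r.mean(0),np.percentile(r[:,0],[2,98]),np.percentile(r[:,1],[2,98]))
st=Q[(abs(Q[...,1])<35)&(Q[...,0]<-70)&(Q[...,0]>-110)&(z>46)&(z<58)&~m]; print("stop",len(st),st.mean(0),np.percentile(st[:,0],[2,98]))
c=optics.read_camera("wrist"); pickle.dump(c,open("pics/wrist4.pkl","wb")); carrier(c,"blue",[.4486,-.33])
plan([0.4486,-0.3300,0.22],123.7)
w=cloud(c).reshape(-1,3); w=w[(w[:,2]>.1)&(w[:,2]<.16)&(w[:,0]>.5)&(w[:,1]<-.2)]; print("wash",len(w),w.min(0) if len(w) else 0)
E
```

```text
t: 16.4
tool_pos: [0.4433, -0.3317, 0.2048]
orientation: [-1.493, -0.458, 0.505]
force: [-0.1, -0.6, 0.5]
opening: 0.056
fin 92 [-36.94835547  -1.21137687  78.25639706] [76.86719024 78.37482982 79.53660139]
cap 125 [ 4.95035077 -1.03409554 51.54564554] [2.99621963 6.66662143] [-22.42681733  18.79542754]
cap 177 [-79.96188781  -1.77016315  50.70642135] [-83.21322929 -77.78008181] [-22.1647302   18.84366997]
red [86.17965773 -2.07045592 57.19050151] [82.68999083 90.60941983] [-26.04417142  21.90892008]
stop 447 [-89.12868703  -1.72810467  53.39739205] [-96.65116087 -82.99291966]
blue fin mean [ 0.4477 -0.3295] rect [ 448.2 -330.3    9.9   29.7   31.7] caps mid [ 0.4491 -0.3296] gap 0.0844 axis 121.6
turn deg [-1.74  1.65 -1.25] shift cm after turn [ 0.54 -1.52 -0.15] t 16.45 q [-0.73  0.05  1.62 -0.01  1.51 -1.34] F [ 0.4  0.8 -0.8]
wash 0 0
```

```bash

python3 -m creep '[[[0.4,0.5,0,-0.1,-1.7,3.2,-1.2],[0.4,0,0,0,0,0,0],[0.4,0,3,0,0,0,0],[0.4,0,3,0,0,0,0],[0.4,0,3,0,0,0,0],[0.4,0,1,0,0,0,0],[0.4,0,0,0,0,0,0],[0.4,0,0,0,0,0,0]]]'
python3 - <<'E'
from h import *; import pickle
c=optics.read_camera("wrist"); P=cloud(c); m=mask(c,"blue")&(np.hypot(P[...,0]-.4486,P[...,1]+.33)<.03)&(P[...,2]>.057)&(P[...,2]<.07); f=P[m]; print(len(f),f.mean(0),cv2.minAreaRect((f[:,:2]*1e3).astype(np.float32)))
plan([0.4486,-0.3300,0.041],122)
E
```

```text
t: 17.25
tool_pos: [0.4498, -0.331, 0.1062]
orientation: [-1.529, -0.446, 0.447]
force: [0.4, -0.3, -0.6]
opening: 0.0559
502 [ 0.44762039 -0.32897276  0.06427657] ((448.45599365234375, -330.2294616699219), (9.09574031829834, 30.349788665771484), 32.46686935424805)
turn deg [ 0.28  0.61 -0.07] shift cm after turn [-0.06  6.55  0.18] t 17.3 q [-0.72  0.11  1.74 -0.    1.29 -1.29] F [-0.1  0.2  0.2]
```

```bash

python3 -m creep '[[[0.4,0,0,0.2,0.3,0.5,0],[0.4,0,2,0,0,0,0],[0.4,0,2,0,0,0,0],[0.4,0,1.5,0,0,0,0],[0.4,0,0.7,0,0,0,0],[0.4,0,0.3,0,0,0,0],[0.4,0,0,0,0,0,0],[0.4,0,0,0,0,0,0]]]'
python3 - <<'E'
from h import *
plan([0.4486,-0.3300,0.041],122)
E
```

```text
t: 18.1
tool_pos: [0.4544, -0.3342, 0.0495]
orientation: [-1.538, -0.444, 0.434]
force: [-0.0, -0.0, -0.1]
opening: 0.0559
turn deg [0.75 0.02 0.17] shift cm after turn [-0.27  0.85  0.67] t 18.1 q [-0.72  0.18  1.77 -0.    1.17 -1.28] F [-0.  -0.  -0.1]
```

```bash

python3 -m creep '[[[0.4,-0.25,0.2,0.65,0.7,0,0.2],[0.4,0,0.4,0,0,0,0],[0.4,0,0.3,0.1,0,0,0],[0.4,0,0,0,0,0,0],[1,0,0,0,0,0,0],[1,0,0,0,0,0,0],[1,0,0,0,0,0,0],[1,0,0,0,0,0,0]]]' 60
python3 -m creep '[[[1,0,0,0,0,0,0],[1,0,0,0,0,0,0],[1,0,0,0,0,0,0],[1,0,0,0,0,0,0],[1,0,0,0,0,0,0],[1,0,0,0,0,0,0],[1,0,0,0,0,0,0],[1,0,0,0,0,0,0]]]'
python3 - <<'E'
from h import *
plan([0.4486,-0.3300,0.041],122)
E
```

```text
t: 18.9
tool_pos: [0.4488, -0.3296, 0.0416]
orientation: [-1.528, -0.439, 0.438]
force: [-0.8, 0.1, -0.4]
opening: 0.0283
t: 19.7
tool_pos: [0.4488, -0.3297, 0.0417]
orientation: [-1.529, -0.439, 0.438]
force: [-0.4, -0.4, -0.2]
opening: 0.0096
turn deg [ 0.15  0.02 -0.01] shift cm after turn [-0.04  0.07 -0.01] t 19.7 q [-0.73  0.19  1.79 -0.    1.17 -1.28] F [-0.4 -0.4 -0.2]
```

```bash

python3 -m creep '[[[1,0,-2,0,0,0,0],[1,0,-4,0,0,0,0],[1,0,-4,0,0,0,0],[1,0,-4,0,0,0,0],[1,0,-3,0,0,6,0],[1,0,0,0,0,6,0],[1,0,0,0,0,6,0],[1,0,0,0,0,0,0]]]'
python3 - <<'E'
from h import *
plan([0.5258,0.0261,0.20],104)
E
```

```text
t: 20.5
tool_pos: [0.4472, -0.3279, 0.2168]
orientation: [-1.562, -0.182, 0.185]
force: [0.4, 0.4, -0.5]
opening: 0.0097
turn deg [-0.07 -0.6  -0.09] shift cm after turn [16.19  1.68 32.45] t 20.5 q [-0.72  0.02  1.63 -0.    1.5  -0.96] F [ 0.4  0.4 -0.5]
```

```bash

python3 -m creep '[[[1,1.9,0,3.8,0,-0.6,0],[1,1.9,0,3.8,0,0,0],[1,1.9,0,3.8,0,0,0],[1,1.9,0,3.8,0,0,0],[1,1.9,0,3.8,0,0,0],[1,1.9,0,3.8,0,0,0],[1,1.9,0,3.8,0,0,0],[1,1.9,0,3.8,0,0,0]]]' > /dev/null
python3 -m creep '[[[1,1,0,2,0,0,0],[1,0,0,0,0,0,0],[1,0,0,0,0,0,0],[1,0,0,0,0,0,0],[1,0,0,0,0,0,0],[1,0,0,0,0,0,0],[1,0,0,0,0,0,0],[1,0,0,0,0,0,0]]]'
python3 - <<'E'
from h import *
plan([0.5258,0.0261,0.20],104); print(rf(readout.read_state()["tool_pos"]))
E
```

```text
t: 22.1
tool_pos: [0.5197, 0.0352, 0.2097]
orientation: [-1.557, -0.208, 0.226]
force: [0.4, -0.7, 0.3]
opening: 0.0097
turn deg [-0.26  1.85 -0.65] shift cm after turn [ 0.37  0.97 -1.03] t 22.1 q [-0.03 -0.06  1.72  0.    1.49 -0.31] F [ 0.4 -0.7  0.3]
[ 70.25006394   3.66426745 209.69401626]
```

```bash
cat >> h.py <<'E'
def planT(x,y,z,th):
    """rail-frame TCP target mm, tilt plate-end-down deg: turn from now; shifts in current AND in final tool axes (cm)"""
    s=readout.read_state(); R=Ro.from_rotvec(s["orientation"]).as_matrix()
    a=np.radians(A0); e=np.array([np.cos(a),np.sin(a),0]); n=np.array([-e[1],e[0],0])
    R0=np.column_stack([-n,[0,0,-1],e]); Rt=R0@Ro.from_rotvec([-th,0,0],degrees=True).as_matrix()
    T=np.append(O0,0)+e*x/1e3+n*y/1e3; T[2]=z/1e3; d=(T-s["tool_pos"])*100
    r=rf(s["tool_pos"]); F=s["force"]; cur=Ro.from_matrix(R0.T@R).as_rotvec(degrees=True)
    print("t",round(float(s["t"]),2),"rail xyz",np.round(r,1),"cur rot",np.round(cur,1),"F rail",np.round([F@e,F@n,F[2]],1),"| turn",np.round(Ro.from_matrix(R.T@Rt).as_rotvec(degrees=True),2),"shift now",np.round(R.T@d,2),"shift after",np.round(Rt.T@d,2))
E
python3 -m creep '[[[1,0.35,0,-1,-0.2,1.8,-0.6],[1,0,0,-1.7,0,0,0],[1,0,0,0,-8.4,0,0],[1,0,0,0,-8.4,0,0],[1,0,0,0,-8.2,0,0],[1,0,0,0,0,0,0],[1,0,0,0,0,0,0],[1,0,0,0,0,0,0]]]'
python3 -c "
from h import *; planT(43,0,100,25)"
```

```text
t: 22.9
tool_pos: [0.5343, 0.0006, 0.2116]
orientation: [-2.007, -0.234, 0.134]
force: [-0.0, -0.6, -0.8]
opening: 0.0095
t 22.9 rail xyz [ 33.2  -2.1 211.6] cur rot [-25.6   1.2  -0.3] F rail [-0.6  0.2 -0.8] | turn [ 0.63 -1.18  0.06] shift now [-0.33  9.64  5.7 ] shift after [-0.21  9.7   5.6 ]
```

```bash

python3 -m creep '[[[1,-0.2,2.4,1.4,0.6,-1.1,0],[1,0,2.4,1.4,0,0,0],[1,0,2.4,1.4,0,0,0],[1,0,2.4,1.4,0,0,0],[1,0,0,0,0,0,0],[1,0,0,0,0,0,0],[1,0,0,0,0,0,0],[1,0,0,0,0,0,0]]]'
python3 - <<'E'
from h import *; import pickle
planT(43,0,75,25)
c=optics.read_camera("wrist"); cv2.imwrite("pics/w5.png",c["frame"][:,:,::-1]); pickle.dump(c,open("pics/w5.pkl","wb"))
E
```

```text
t: 23.7
tool_pos: [0.537, 0.0033, 0.1062]
orientation: [-1.983, -0.235, 0.13]
force: [0.4, 0.6, -1.5]
opening: 0.0096
t 23.7 rail xyz [ 35.2  -5.3 106.2] cur rot [-24.3   1.2  -0.6] F rail [ 0.5 -0.5 -1.5] | turn [-0.72 -1.31  0.36] shift now [-0.59  2.52  1.99] shift after [-0.53  2.5   2.03]
```

View pics/w5.png

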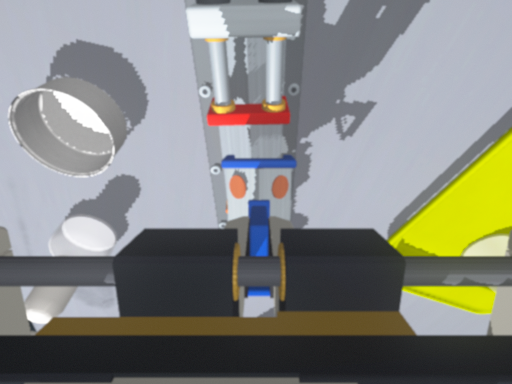

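The wrist view shows the tilted blue carrier (front cap at (259,162)) before the plate (248,113), a few mm off sideways. I correct that and lower.

```bash

python3 -m creep '[[[1,-0.55,0,0.4,-0.7,-1.3,0.3],[1,0,0.3,0.6,0,0,0],[1,0,0.8,0.5,0,0,0],[1,0,0.8,0.5,0,0,0],[1,0,0.5,0,0,0,0],[1,0,0,0,0,0,0],[1,0,0,0,0,0,0],[1,0,0,0,0,0,0]]]'
python3 -c "
from h import *; planT(43,0,75,25)"
```

```text
t: 24.55
tool_pos: [0.5321, 0.0114, 0.0771]
orientation: [-1.997, -0.253, 0.153]
force: [-2.6, 1.5, 4.3]
opening: 0.0094
t 24.55 rail xyz [44.2 -2.5 77.1] cur rot [-25.2  -0.2  -0.4] F rail [2.  2.2 4.3] | turn [0.16 0.08 0.4 ] shift now [-0.26  0.24 -0.02] shift after [-0.25  0.24 -0.02]
```

```bash

python3 -m creep '[[[1,-0.25,0,0,0,0,0],[1,0,0,0,0,0,0],[1,0,0,0,0,0,0],[1,0,0,0,0,0,0],[1,0,0,0,0,0,0],[1,0,0,0,0,0,0],[1,0,0,0,0,0,0],[1,0,0,0,0,0,0]]]'
python3 - <<'E'
from h import *
planT(43,0,75,25)
c=optics.read_camera("scene"); cv2.imwrite("pics/s6.png",cv2.resize(c["frame"][150:260,200:320],(768,704))[:,:,::-1][50:650])
c=optics.read_camera("wrist"); Q=rf(cloud(c)); m=mask(c,"blue")&(abs(Q[...,1])<60)&(Q[...,0]>60)&(Q[...,0]<110); q=Q[m]; print(len(q),q.mean(0),np.percentile(q,[2,98],axis=0)); z=Q[...,2]
r=Q[mask(c,"red")&(abs(Q[...,1])<40)&(abs(Q[...,0]-85)<30)&(z>50)]; print("red",len(r),r.mean(0),np.percentile(r,[2,98],axis=0))
E
```

```text
t: 25.35
tool_pos: [0.531, 0.0112, 0.0774]
orientation: [-1.997, -0.256, 0.151]
force: [-0.0, 2.0, 3.7]
opening: 0.0096
t 25.35 rail xyz [44.3 -1.5 77.4] cur rot [-25.1  -0.2  -0.5] F rail [ 1.9 -0.5  3.7] | turn [0.15 0.06 0.56] shift now [-0.15  0.27 -0.01] shift after [-0.15  0.27 -0.01]
877 [72.01816191 -2.34261653 75.46950792] [[ 60.26431267 -22.28735123  54.98532025]
 [ 82.0578094   16.68384823 111.97118708]]
red 1362 [88.43056981 -1.89892604 56.83215874] [[ 84.01533421 -26.57410019  50.80355312]
 [ 91.49266886  22.50129503  58.73555632]]
```

View pics/s6.png

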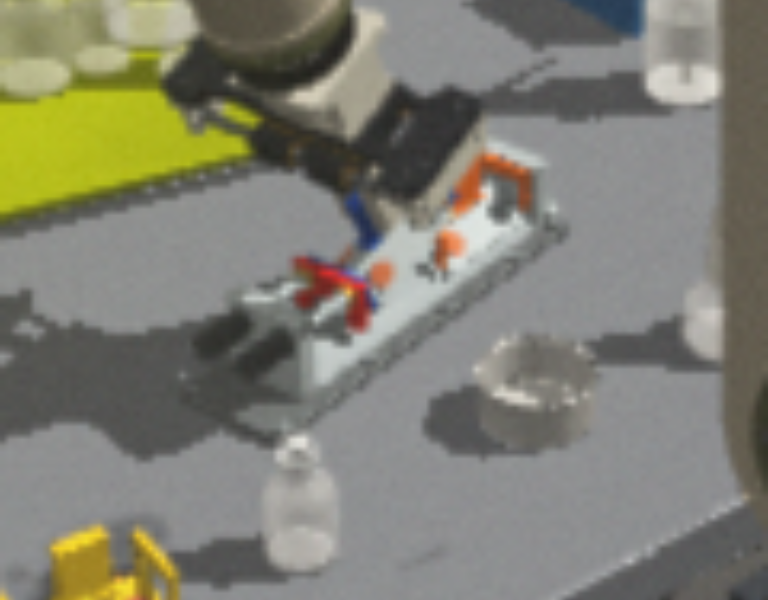

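The scene crop shows blue's lower cap (365,300) just behind the red plate (335,285), with its rear end above orange. I push along the rail.

```bash

python3 -m creep '[[[1,-0.15,-0.15,0.35,0,0,0.4],[1,0,-0.15,0.35,0,0,0],[1,0,-0.15,0.35,0,0,0],[1,0,-0.15,0.35,0,0,0],[1,0,0,0,0,0,0],[1,0,0,0,0,0,0],[1,0,0,0,0,0,0],[1,0,0,0,0,0,0]]]'
python3 -c "
from h import *; planT(71,0,76,25)"
```

```text
t: 26.25
tool_pos: [0.5267, 0.0203, 0.0776]
orientation: [-2.01, -0.246, 0.154]
force: [5.0, -5.1, -0.1]
opening: 0.0098
t 26.25 rail xyz [54.2  0.5 77.6] cur rot [-25.8   0.    0. ] F rail [-6.2 -3.6 -0.1] | turn [ 0.82 -0.04 -0.02] shift now [ 0.05 -0.59  1.58] shift after [ 0.05 -0.56  1.59]
```

```bash

python3 -m creep '[[[1,0.05,-0.15,0.4,0.8,0,0],[1,0,-0.15,0.4,0,0,0],[1,0,-0.15,0.4,0,0,0],[1,0,-0.15,0.4,0,0,0],[1,0,-0.1,0.3,0,0,0],[1,0,0,0,0,0,0],[1,0,0,0,0,0,0],[1,0,0,0,0,0,0]]]'
python3 - <<'E'
from h import *
planT(71,0,75,25)
c=optics.read_camera("wrist"); cv2.imwrite("pics/w7.png",c["frame"][:,:,::-1])
Q=rf(cloud(c)); z=Q[...,2]; r=Q[mask(c,"red")&(abs(Q[...,1])<40)&(abs(Q[...,0]-100)<45)&(z>50)]; print("red",len(r),r.mean(0),np.percentile(r,[2,98],axis=0))
m=mask(c,"blue")&(abs(Q[...,1])<60)&(Q[...,0]>80)&(Q[...,0]<130); q=Q[m]; print(len(q),q.mean(0),np.percentile(q,[2,98],axis=0))
E
```

```text
t: 27.05
tool_pos: [0.5237, 0.0307, 0.0777]
orientation: [-2.016, -0.24, 0.155]
force: [5.4, -7.3, -1.1]
opening: 0.01
t 27.05 rail xyz [64.9  0.9 77.7] cur rot [-26.1   0.2   0.3] F rail [-8.4 -3.4 -1.1] | turn [ 1.11 -0.16 -0.31] shift now [ 0.09 -0.03  0.66] shift after [ 0.09 -0.01  0.66]
red 1297 [108.05128245  -2.12234144  56.74534687] [[103.78778904 -26.54678484  50.74505059]
 [110.94076592  22.4839828   58.6678347 ]]
845 [89.87139253 -0.93647154 77.68271106] [[ 80.33398542 -19.95776282  54.91814815]
 [101.10241758  18.32833607  96.58721402]]
```

View pics/w7.png

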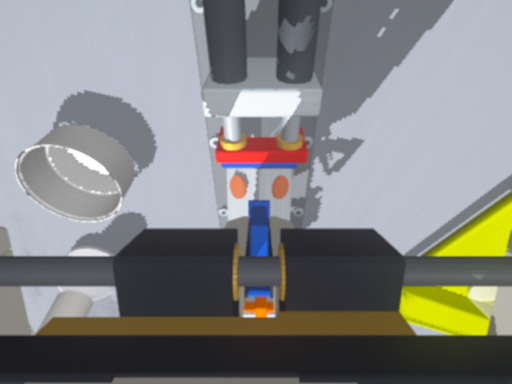

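```bash

python3 -m creep '[[[1,0.1,-0.2,0.5,0,0,0],[1,0,-0.15,0.4,0,0,0],[1,0,0,0,0,0,0],[1,0,0.2,0,5,0,0],[1,0,0.35,0,5,0,0],[1,0,0.35,0,5,0,0],[1,0,0,0,0,0,0],[1,0,0,0,0,0,0]]]'
python3 - <<'E'
from h import *
planT(66,0,64,5)
c=optics.read_camera("wrist"); 
Q=rf(cloud(c)); z=Q[...,2]; r=Q[mask(c,"red")&(abs(Q[...,1])<40)&(abs(Q[...,0]-100)<45)&(z>50)]; print("red",len(r),r.mean(0))
E
```

```text
t: 27.9
tool_pos: [0.5236, 0.0255, 0.0683]
orientation: [-1.768, -0.203, 0.18]
force: [4.9, -8.3, -1.0]
opening: 0.0094
t 27.9 rail xyz [59.9  2.3 68.3] cur rot [-11.8   0.4   0.6] F rail [-9.2 -2.8 -1. ] | turn [ 6.79 -0.35 -0.63] shift now [0.23 0.3  0.69] shift after [0.23 0.38 0.64]
red 1273 [107.49031848  -1.92716769  57.19783161]
```

```bash

python3 -m creep '[[[1,0.2,0.1,0.3,4,0,-0.4],[1,0,0.3,0.2,4,0,0],[1,0,0.3,0.2,4,0,0],[1,0,0,0.1,0,0,0],[1,0,0,0,0,0,0],[1,0,0,0,0,0,0],[1,0,0,0,0,0,0],[1,0,0,0,0,0,0]]]'
python3 - <<'E'
from h import *
planT(57,0,56,0)
c=optics.read_camera("wrist"); 
Q=rf(cloud(c)); z=Q[...,2]; r=Q[mask(c,"red")&(abs(Q[...,1])<40)&(abs(Q[...,0]-100)<45)&(z>50)]; print("red",len(r),r.mean(0))
q=Q[mask(c,"blue")&(abs(Q[...,1])<60)&(Q[...,0]>80)&(Q[...,0]<130)]; print(len(q),q.mean(0),np.percentile(q,[2,50,98],axis=0))
E
```

```text
t: 28.75
tool_pos: [0.5255, 0.02, 0.06]
orientation: [-1.572, -0.18, 0.188]
force: [2.4, -8.2, 1.2]
opening: 0.0097
t 28.75 rail xyz [54.2  1.8 60. ] cur rot [-0.5  0.6  0.4] F rail [-8.5 -0.3  1.2] | turn [ 0.49 -0.58 -0.37] shift now [0.18 0.4  0.29] shift after [0.18 0.4  0.28]
red 1208 [103.53773656  -2.19993822  57.98376305]
465 [97.28429365 -0.14350531 60.97343632] [[ 94.79551157 -20.42174938  54.36085619]
 [ 96.89141349  -0.86333672  55.61918277]
 [121.29457221  20.40735327 216.14753771]]
```

```bash

python3 -m creep '[[[1,0.2,0.1,0.1,0.4,-0.5,-0.3],[1,0,0.2,0.05,0,0,0],[1,0,0.2,0.05,0,0,0],[1,0,0.2,0.05,0,0,0],[1,0,0.2,0,0,0,0],[1,0,0.2,0,0,0,0],[1,0,0.2,0,0,0,0],[1,0,0,0,0,0,0]]]'
python3 - <<'E'
from h import *
planT(56,0,56,0)
c=optics.read_camera("wrist"); 
Q=rf(cloud(c)); z=Q[...,2]; r=Q[mask(c,"red")&(abs(Q[...,1])<40)&(abs(Q[...,0]-100)<45)&(z>50)]; print("red",len(r),r.mean(0))
q=Q[mask(c,"blue")&(abs(Q[...,1])<60)&(Q[...,0]>80)&(Q[...,0]<110)&(z<80)]; print(len(q),q.mean(0),np.percentile(q,[2,50,98],axis=0))
E
```

```text
t: 29.6
tool_pos: [0.5283, 0.0186, 0.0561]
orientation: [-1.571, -0.187, 0.191]
force: [4.3, -2.3, -6.4]
opening: 0.0098
t 29.6 rail xyz [52.1 -0.6 56.1] cur rot [-0.5  0.2  0.2] F rail [-3.2 -3.6 -6.4] | turn [ 0.45 -0.22 -0.21] shift now [-0.06  0.01  0.39] shift after [-0.06  0.01  0.39]
red 1231 [101.57980237  -2.16713905  57.70018377]
376 [94.66808031 -2.24924923 51.75937236] [[ 93.32585325 -22.68834432  50.37444771]
 [ 94.65992705  -2.40828474  51.73523326]
 [ 95.98956703  18.42264675  53.00181034]]
```

```bash

python3 -m creep '[[[1,0,0,0.3,0.4,0,0],[1,0,0.1,0.3,0,0,0],[1,0,0.2,0.1,0,0,0],[1,0,0.2,0.1,0,0,0],[1,0,0.2,0.1,0,0,0],[1,0,0.2,0.1,0,0,0],[1,0,0.2,0,0,0,0],[1,0,0.2,0,0,0,0]]]'
python3 - <<'E'
from h import *
planT(56,0,56,0)
c=optics.read_camera("wrist"); 
Q=rf(cloud(c)); z=Q[...,2]; r=Q[mask(c,"red")&(abs(Q[...,1])<40)&(abs(Q[...,0]-100)<45)&(z>50)]; print("red",len(r),r.mean(0))
q=Q[mask(c,"blue")&(abs(Q[...,1])<60)&(Q[...,0]>80)&(Q[...,0]<110)&(z<80)]; print(len(q),q.mean(0))
E
```

```text
t: 30.45
tool_pos: [0.528, 0.0209, 0.0558]
orientation: [-1.576, -0.184, 0.192]
force: [-10.0, -2.2, 23.1]
opening: 0.0097
t 30.45 rail xyz [54.4 -0.9 55.8] cur rot [-0.7  0.3  0.4] F rail [ 0.2 10.3 23.1] | turn [ 0.73 -0.32 -0.37] shift now [-0.09 -0.02  0.15] shift after [-0.09 -0.02  0.16]
red 1242 [104.14235788  -2.47255736  58.33202303]
371 [97.03416076 -2.39713822 51.7186369 ]
```

```bash

python3 -m creep '[[[1,-0.1,0,-0.2,0.7,-0.3,-0.3],[1,0,0.1,-0.2,0,0,0],[1,0,0.1,-0.2,0,0,0],[1,0,0.1,-0.2,0,0,0],[1,0,0.15,0,0,0,0],[1,0,0.15,0,0,0,0],[1,0,0.15,0,0,0,0],[1,0,0.15,0,0,0,0]]]'
python3 - <<'E'
from h import *
planT(52,0,56,0)
E
```

```text
t: 31.3
tool_pos: [0.5284, 0.0184, 0.0559]
orientation: [-1.556, -0.189, 0.196]
force: [-9.2, -1.2, 19.3]
opening: 0.0092
t 31.3 rail xyz [51.9 -0.7 55.9] cur rot [ 0.4 -0.1  0.2] F rail [ 1.1  9.2 19.3] | turn [-0.4   0.05 -0.21] shift now [-0.07 -0.01  0.01] shift after [-0.07 -0.01  0.01]
```

Down at the same height, pressed with 19 N. I release and rise.

```bash

python3 -m creep '[[[1,0,0,0,0,0,0],[0.4,0,0,0,0,0,0],[0.4,0,0,0,0,0,0],[0.4,0,0,0,0,0,0],[0.4,0,0,0,0,0,0],[0.4,0,0,0,0,0,0],[0.4,0,0,0,0,0,0],[0.4,0,0,0,0,0,0]]]'
python3 -m creep '[[[0.4,0,-2,0,0,0,0],[0.4,0,-4,0,0,0,0],[0.4,0,-4,0,0,0,0],[0.4,0,-4,-2,0,0,0],[0.4,0,-3,-4,0,0,0],[0.4,0,0,-2,0,0,0],[0.4,0,0,0,0,0,0],[0.4,0,0,0,0,0,0]]]'
cat > chk.py <<'E'
from h import *; import sys
c=optics.read_camera("wrist"); cv2.imwrite(sys.argv[1],c["frame"][:,:,::-1]); Q=rf(cloud(c)); z=Q[...,2]
for col,x0 in (("orange",-38),("blue",52)):
    m=mask(c,col)&(abs(Q[...,1])<40)&(abs(Q[...,0]-x0)<52)&(z>40)&(z<90); f=Q[m&(z>74)]; print(col,"fin",len(f),np.round(f.mean(0),1) if len(f) else "")
    for s in (1,-1):
        q=Q[m&(z<58)&(s*(Q[...,0]-x0)>35)]
        if len(q): print("  cap",len(q),np.round(q.mean(0),1),np.round(np.percentile(q[:,0],[2,98]),1),np.round(np.percentile(q[:,1],[2,98]),1))
r=Q[mask(c,"red")&(abs(Q[...,1])<40)&(abs(Q[...,0]-100)<45)&(z>50)&(z<65)]; print("red",len(r),r.mean(0),np.percentile(r[:,0],[2,98]))
st=Q[(abs(Q[...,1])<35)&(Q[...,0]<-70)&(Q[...,0]>-110)&(z>46)&(z<58)&~mask(c,"orange")]; print("stop",len(st),np.round(st.mean(0),1) if len(st) else "")
planT(52,0,56,0)
E
python3 chk.py pics/w8.png
```

```text
t: 32.1
tool_pos: [0.5256, 0.0199, 0.053]
orientation: [-1.553, -0.184, 0.201]
force: [-0.0, 0.5, 0.2]
opening: 0.0553
t: 32.9
tool_pos: [0.5463, -0.061, 0.228]
orientation: [-1.554, -0.183, 0.203]
force: [-0.2, -0.3, -0.2]
opening: 0.0562
orange fin 99 [-38.2  -1.6  78.6]
  cap 107 [ 4.2 -2.2 52. ] [1.8 5.6] [-22.3  18.2]
  cap 178 [-79.8  -1.4  50.5] [-82.5 -77.8] [-22.   19.1]
blue fin 259 [51.7 -1.9 79. ]
  cap 218 [93.7 -2.3 51.1] [91.6 96.3] [-22.3  18.4]
  cap 143 [ 9.6 -2.2 51.8] [ 7.7 11.4] [-22.2  18.1]
red 363 [100.34348588  -2.24030683  57.35861721] [ 96.96800708 104.28305368]
stop 459 [-89.4  -1.2  53.4]
t 32.95 rail xyz [-29.1   1.4 227.6] cur rot [ 0.6 -0.2  0.7] F rail [ 0.1  0.5 -0.1] | turn [-0.58  0.15 -0.72] shift now [ 0.38 17.23  7.94] shift after [ 0.14 17.16  8.11]
```

View pics/w8.png

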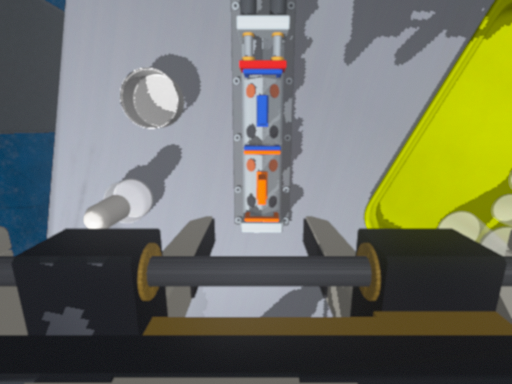

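The wrist view shows both carriers end to end: stop (262,227), orange fin (262,187), joint (262,151), blue fin (262,110), plate (262,65). Robot is clear, so I hand in.

```bash
python3 -c "
from plant import robot; print(robot.close_job())"
```

```text
the job is handed in; nothing more can be done
None
```

Both carriers are on the ridge and clamped by the spring. The job was handed in at about 33 s with the gripper open and about 17 cm above the carriers. No verdict was reported.

**What I did:** I set orange down against the stop first. I brought blue in tilted 25° with the plate end low, pressed the plate back about 22 mm, levelled it and pressed it onto the ridge. I then slid it back to orange and released it.

**Last check (wrist camera, rail frame, after release):**

| Item | Measured | Target |
|---|---|---|
| Orange fin, x | -38.2 mm | -38 ± 4 mm |
| Blue fin, x | 51.7 mm | 52 ± 4 mm |
| Plate pressed back | about 14 mm | 10 to 18 mm |
| Cap tops, z | 50.5–52.0 mm | 50 mm, within 2.5 mm |

- **Height offset:** the camera reads about 1.4 mm high on the stop and plate, so both carriers are seated. Orange's front cap reads 1.5 mm higher than its rear cap. That is about 0.02 rad, inside the limit and within measurement scatter.
- **Sideways offset:** both carriers read about 2 mm to one side, but so do the ridge, the stop and the plate, so it is a camera bias.
- **Unexplained force:** as I lowered the tilted blue carrier next to the plate, the tool felt about 4 N upward that I could not account for. It disappeared once I pushed along the rail.
- **Bystanders:** I did not measure them again. The tin and flask look undisturbed in the last picture, and I felt no contact with the others.

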